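Dock the frother's battery pack and lock it in

ROBOT

A 7-joint arm with a two-finger parallel gripper is mounted at the origin on the work surface. World frame = base frame: x ahead of the robot, y to its left, z up, the work surface at z = 0. Lengths are in m, angles in rad, forces in N, time in s.
With the tool pointing down it reaches from about 0.4 to 0.85 m from the base axis. Payload 10.4 kg.
Tool frame: the origin (TCP) lies between the finger pads; the fingertips stand 8 mm ahead of it and the grasp point (between the pads) lies 11 mm behind it (env.finger_overhang is the distance from the TCP to the fingertips, in m); x points along the fingers, y is the direction in which the jaws open and shut, and the axes are right-handed (so a half turn about x gives the same grasp; the last joint's range is limited). The gripper opens to 87 mm and grips with 3 to 60 N. Pads are 19 mm wide; open, the fingers measure 117 mm over their backs; the gripper's body (75 mm by 190 mm) begins 51 mm behind the grasp point.
Start: joints at [1.242, 0.332, -0.065, 1.46, 0.022, 1.35, -0.088], TCP at [0.188, -0.596, 0.231] pointing down, gripper open.
Joint ranges: [-2.6, 2.6], [-0.5, 2.12], [-1.47, 1.34], [0.16, 2.42], [-1.27, 4.41], [0.06, 2.06], [-2.6, 2.6]. Speed limits (rad/s): [2.22, 2.22, 2.79, 2.79, 3.14, 3.14, 3.14].

INTERFACE

Orientations are given as a 3x3 rotation matrix whose columns are the frame's x, y, z axes.
In Python, from workcell import env, eoat, telemetry, cams gives the robot as it stands. Calls block until the motion is done:
- env.move_ptp(position, orientation): joint-space move of the TCP to a pose.
- env.move_straight(position, attitude=None, v=0.15, stop_force=None): straight line of the TCP; attitude=None keeps the orientation; v is the mean speed in m/s. With stop_force (N) it stops when the force on the tool has changed by that much, and returns True; else False.
- env.movej(angles): joint-space move.
- eoat.gripper_to(opening, force=None): finger opening in m; force is the grip in N (None keeps the last); returns when the fingers have stopped.
- env.hold(seconds).
- env.solve_ik(position, orientation): joint angles nearest the present ones, or None.
- telemetry.get_obs(): the state.
- cams.get_image(name): name is "side" or "top" or "wrist"; returns a dict with "frame" (400x640x3 uint8, blue, green, red), "depth" (400x640 float32, m along the optical axis (not along the pixel's ray), 0 where there is no reading), "intrinsics" (3x3 intrinsics, pixels), "eye" and "orientation" of the camera in the world; the wrist camera has in their place "mount" (4x4, takes a point from camera to tool coordinates, whose origin is the TCP and whose axes are the tool frame's). Camera axes: x right, y down, z forward; pixel columns grow to the right and rows downward; lengths in m; the calibration is good to about 2 mm. A picture is of the moment at which its call begins: read the wrist's pose just before it.
A pose or a line that the arm cannot do raises env.Unreachable and nothing moves.
- env.sign_off(): hands the job in, once; it reports no verdict.
The state is a dict: "time_s": time; "joint_pos": joint angles; "dq": joint speeds; "tau": joint torques, N m; "eef_pos": TCP position; "eef_rot": TCP orientation; "contact_force": force on the tool from outside, world axes, zero at the start; "torque": the same for the moment, N m; "gripper_width": finger opening in m.
Only numpy, scipy, OpenCV 4.12 (cv2) and the standard library are available. Lean on these libraries where they do the work, as an engineer would, in place of code of your own. Each camera call takes 0.05 s, during which the arm holds its last target.

TASK

Put the cordless frother's battery pack on charge: lift it out of the white rack (only its narrow ends are free there), stand it upright on the round cork mat and let go of it. Then take it again by its broad faces, because the dock's tall cheeks leave no room for fingers at its ends, lower it gently all the way down into the dock's pocket, let go, and only then swing the dock's locking lever fully shut over it. Leave everything else where it is.

Things in the scene. Friction and masses are not known exactly. Their poses are not given: they have to be found in the camera images.
- pack_mid (a point): Centre (half-way up) of the battery pack: upright black plastic block, 62 mm long (its x), 40 mm thick (y), 90 mm high (z up), 0.3 to 0.5 kg, thin grey ribs on its broad (y) faces. Its lowest 10 mm is a foot set in 2.5 mm all round. Starts upright in one of the rack's three slots, x along the slot; the longest and tallest thing there. Same turned half round about z.
- rack: White plastic rack, fixed; origin under its centre. Base 92 (x) by 157 mm (y), 6 mm thick, things stand on it. Four dividers 50 mm long (x), tops 92 mm above the trolley top, leave three slots 47 mm wide, centred at y = -51, 0, 51 mm. Slots are open at both x ends but for a lip 12 mm above the trolley top; the pack's ends stand out 6 mm past the dividers, its top 4 mm above.
- mat_top (a point): Centre of the upper face of the round cork mat, fixed, 124 mm across and 5 mm thick. The pack has to be stood on it, its centre within 50 mm of this point.
- dock_seat (a point): Centre of the pocket floor of the fixed grey charging dock, 10 mm above the trolley top; a seated pack's centre is 45 mm above it. Pocket 66 mm (x) by 44 mm (y) inside, rim 6 mm thick and 30 mm high above the floor. Cheeks at x = 39 to 53 mm on both sides, 46 mm wide (y), rise 94 mm above the floor. The pack's x goes along the dock's x, either way round; its broad faces stay free above the rim.
- dock_lever (a joint): Angle (rad) of the locking lever, turning level about an upright pin on the dock's -x cheek. 0 = shut, at its stop: lying along the dock's +x over the pocket, about 4 mm above a seated pack. Grows as it opens, anticlockwise from above (towards the dock's +y), up to 2.2. Starts at 1.5 to 2.0. Light friction (about 1 N at the knob) holds it where left. A pack not down blocks it.
- lever_hinge (a point): Point on the lever's hinge axis, on the upper face of the lever, 113 mm above the trolley top. The steel lever is a flat bar 14 mm wide and 7 mm thick.
- lever_knob (a point): Grip point in the upright round black knob on the lever's free end, 90 mm from the hinge axis: knob 18 mm across, top 142 mm and this point 134 mm above the trolley top, 21 mm above the lever's upper face. Moves with the lever; its x points along the lever, away from the hinge.
- caddy: Bystander: brushed metal caddy 50 by 36 mm, 65 mm high, in another slot of the rack. Origin under its centre.
- sugar_box: Bystander: small wooden box 46 by 34 mm, 58 mm high with its round knob, in the third slot of the rack. Origin under its centre.
- jug: Bystander: steel milk frother jug with press button lid and side handle, 92 mm across, 155 mm high, behind the work. Origin under its centre.
- tamper: Bystander: steel tamper standing on its base, 58 mm across, 88 mm high, behind the work. Origin under its centre.
- espresso_cup: Bystander: white ceramic espresso cup with a handle, 62 mm across, 55 mm high, on the robot's side of the work. Origin under its centre.
- bowl: Bystander: olive wood bowl 92 mm across, 40 mm high, on the robot's side of the work. Origin under its centre.
Mind the look-alikes: they are no part of the job. Of the things that look like the part that bears mat_top, the middle-sized one is meant.

How it is judged:
By the outcome, as a careful person would: the job done as asked, in the order asked, and still so for the second after the job is handed in, with the robot touching nothing.
It also fails if it takes over 72 s, if anything falls off the work surface, if the arm or the gripper's body presses on something with over 40 N, if the wrist force passes 120 N, or if a joint passes its speed limit or range.

## Working session

There is one attempt and no reset: what is moved stays moved. The work goes in short steps, each a Python script; the robot and the scene stay as the last script left them, time stands still between calls to the robot, and variables do not carry over. Pictures are saved under pics/ and viewed, and the job is handed in when it is done.

```bash
ls; mkdir -p pics; python3 - <<'E'
from workcell import env, eoat, telemetry, cams
import cv2,numpy as np
o=telemetry.get_obs();print(o['time_s'],o['eef_pos'],o['eef_rot'],o['gripper_width'],env.finger_overhang)
for n in('side','top','wrist'):
    d=cams.get_image(n);cv2.imwrite(f'pics/a_{n}.png',d['frame']);np.savez(f'a_{n}.npz',**d)
    print(n,{k:np.round(v,4).tolist() for k,v in d.items() if k not in('frame','depth')})
E
```

```text
pics
0.0 [ 0.1880548  -0.59565502  0.22974928] [[-5.04805071e-04  3.01121252e-01 -9.53585726e-01]
 [ 1.33160723e-03 -9.53584800e-01 -3.01121664e-01]
 [-9.99998986e-01 -1.42180939e-03  8.03992070e-05]] 0.08716921421757967 0.008
side {'intrinsics': [[408.9559, 0.0, 326.9473], [0.0, 408.9559, 201.3106], [0.0, 0.0, 1.0]], 'eye': [-0.0755, 0.6772, 0.9648], 'orientation': [[-0.6886, -0.4944, 0.5304], [-0.7248, 0.4892, -0.4851], [-0.0196, -0.7185, -0.6953]]}
top {'intrinsics': [[390.4337, 0.0, 326.6549], [0.0, 390.4337, 197.7531], [0.0, 0.0, 1.0]], 'eye': [0.4521, 0.0648, 1.0722], 'orientation': [[0.022, -0.9914, 0.1294], [-0.9992, -0.0173, 0.0373], [-0.0347, -0.1301, -0.9909]]}
wrist {'intrinsics': [[329.0302, 0.0, 314.1517], [0.0, 329.0302, 199.6169], [0.0, 0.0, 1.0]], 'mount': [[-0.0005, -0.2642, 0.9645, -0.1531], [1.0, -0.0, 0.0005, -0.001], [-0.0001, 0.9645, 0.2642, -0.0722], [0.0, 0.0, 0.0, 1.0]]}
```

View pics/a_top.png

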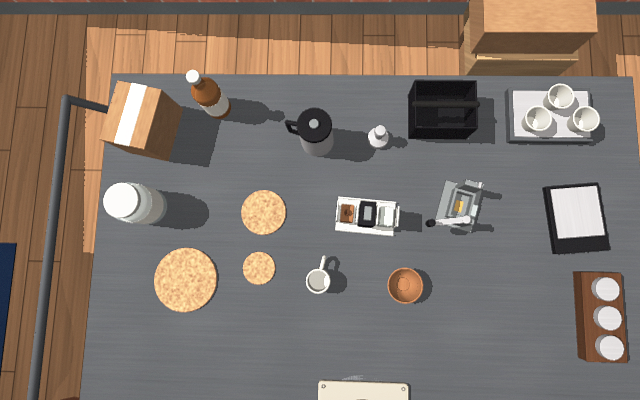

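View pics/a_side.png

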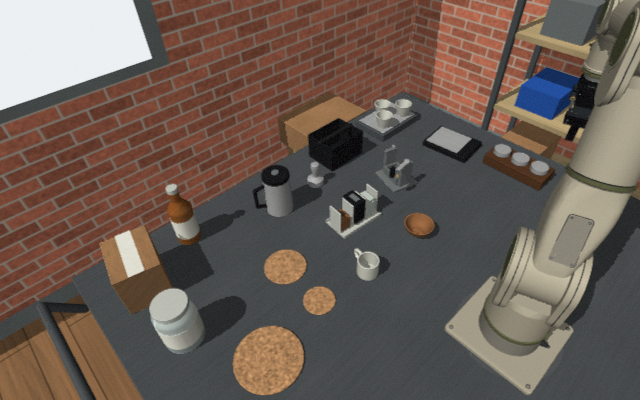

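The top view shows the three cork mats at about (263,212), (258,268) and (185,279); the middle-sized one is at (263,212). The rack is at (367,215) with the black pack in its middle slot, and the dock is at (460,208) with its lever knob near (431,223). I'll zoom in on both.

```bash
python3 - <<'E'
import cv2,numpy as np
t=cv2.imread('pics/a_top.png');s=cv2.imread('pics/a_side.png')
a=cv2.resize(t[165:255,325:495],None,fx=4.5,fy=4.5,interpolation=cv2.INTER_CUBIC)
cv2.imwrite('pics/b_top.png',a)
a=cv2.resize(s[140:240,315:425],None,fx=6,fy=6,interpolation=cv2.INTER_CUBIC)
cv2.imwrite('pics/b_side.png',a)
d=np.load('a_top.npz');D=d['depth'];K=d['intrinsics'];R=d['orientation'];e=d['eye']
v,u=np.mgrid[:400,:640]
P=np.stack([(u-K[0,2])/K[0,0]*D,(v-K[1,2])/K[1,1]*D,D],-1)@R.T+e
for p in [(263,212),(258,268),(185,279),(300,200),(400,330),(360,250),(431,223),(366,208)]: print(p,P[p[1],p[0]].round(4))
E
```

```text
(263, 212) [0.5484 0.2792 0.0084]
(258, 268) [ 3.959e-01  2.879e-01 -1.000e-04]
(185, 279) [0.3622 0.4844 0.0071]
(300, 200) [0.5844 0.1789 0.001 ]
(400, 330) [ 0.2433 -0.0966 -0.0029]
(360, 250) [ 0.4506  0.0113 -0.0012]
(431, 223) [ 0.5175 -0.1475  0.1452]
(366, 208) [0.5555 0.0022 0.0956]
```

View pics/b_top.png

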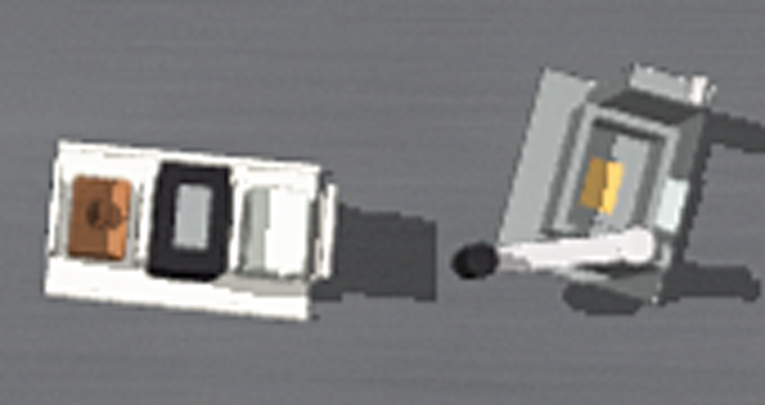

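View pics/b_side.png

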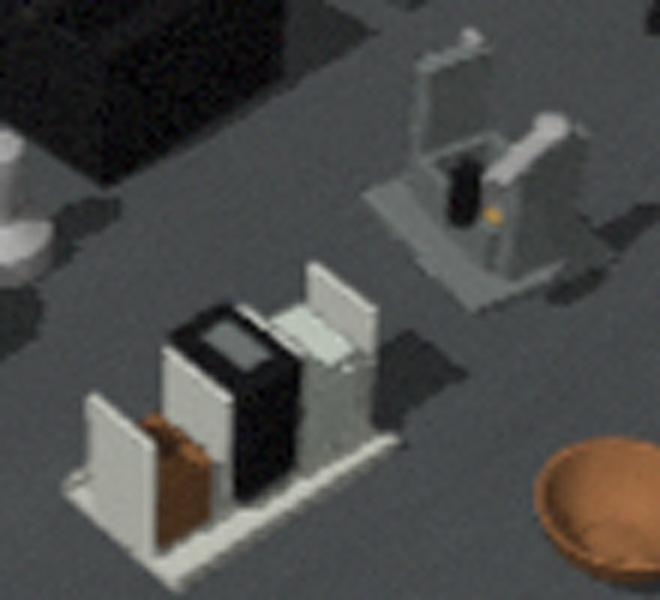

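The pack is in the rack's middle slot, and the lever lies open across the pocket's left side. Next step is a close wrist look at both.

```bash
cat > h.py <<'E'
from workcell import env, eoat, telemetry, cams
import cv2,numpy as np
def Rd(yaw):
    c,s=np.cos(yaw),np.sin(yaw)
    return np.array([[0,c,s],[0,s,-c],[-1,0,0.]])
def look(name,tag,save=True):
    o=telemetry.get_obs()
    d=cams.get_image(name)
    if name=='wrist':
        M=d['mount'];R=o['eef_rot']@M[:3,:3];e=o['eef_rot']@M[:3,3]+o['eef_pos']
    else: R=d['orientation'];e=d['eye']
    np.savez(f'{tag}.npz',frame=d['frame'],depth=d['depth'],K=d['intrinsics'],R=R,e=e)
    cv2.imwrite(f'pics/{tag}.png',d['frame'])
def load(tag): return np.load(f'{tag}.npz')
def cloud(d):
    D=d['depth'];K=d['K'];v,u=np.mgrid[:400,:640]
    return np.stack([(u-K[0,2])/K[0,0]*D,(v-K[1,2])/K[1,1]*D,D],-1)@d['R'].T+d['e']
def ray(d,u,v,z):
    K=d['K'];r=np.stack([(np.asarray(u,float)-K[0,2])/K[0,0],(np.asarray(v,float)-K[1,2])/K[1,1],np.ones(np.shape(u))],-1)@d['R'].T
    return d['e']+r*((z-d['e'][2])/r[...,2])[...,None]
def st(m=''):
    o=telemetry.get_obs();print(m,'t',round(o['time_s'],2),'p',o['eef_pos'].round(4),'F',np.round(o['contact_force'],1),'w',round(o['gripper_width'],4),'q',np.round(o['joint_pos'],2))
E
python3 - <<'E'
from h import *
for y in np.deg2rad([-180,-135,-90,-45,0,45,90,135]):
    r=[env.solve_ik(np.array(p),Rd(y)) for p in([.55,0,.25],[.55,.28,.25],[.54,-.24,.25])]
    print(np.rad2deg(y).round(),[None if q is None else np.round(q,2).tolist() for q in r])
E
```

```text
-180.0 [None, [0.3, 0.6, -1.24, 1.41, 0.56, 1.53, 2.23], [-0.53, 0.43, 1.17, 1.57, -0.4, 1.4, -2.48]]
-135.0 [[0.56, 0.23, -0.74, 1.6, 0.16, 1.37, -2.56], [-1.36, 0.52, 1.16, 1.5, -0.47, 1.44, -2.54], [0.6, 0.27, -0.32, 1.51, 0.08, 1.38, -2.08]]
-90.0 [[0.61, 0.24, -0.81, 1.6, 0.18, 1.37, -1.79], [0.09, 0.43, -0.85, 1.42, 0.32, 1.44, -2.33], [0.66, 0.27, -0.39, 1.51, 0.1, 1.38, -1.31]]
-45.0 [[0.62, 0.25, -0.82, 1.6, 0.18, 1.38, -1.0], [0.32, 0.64, -1.3, 1.41, 0.61, 1.55, -1.73], [0.71, 0.28, -0.46, 1.51, 0.12, 1.38, -0.54]]
0.0 [[0.63, 0.25, -0.84, 1.6, 0.19, 1.38, -0.22], [0.34, 0.68, -1.37, 1.41, 0.66, 1.57, -0.97], [0.8, 0.3, -0.56, 1.5, 0.16, 1.39, 0.23]]
45.0 [[0.65, 0.26, -0.86, 1.6, 0.2, 1.38, 0.56], [0.21, 0.5, -1.05, 1.41, 0.43, 1.47, -0.05], [0.81, 0.3, -0.58, 1.5, 0.17, 1.39, 1.01]]
90.0 [[0.7, 0.27, -0.92, 1.6, 0.22, 1.38, 1.32], [0.21, 0.51, -1.06, 1.41, 0.44, 1.48, 0.73], [0.87, 0.31, -0.65, 1.5, 0.19, 1.39, 1.77]]
135.0 [[0.91, 0.4, -1.24, 1.59, 0.38, 1.43, 2.0], [0.3, 0.6, -1.24, 1.41, 0.56, 1.53, 1.44], [1.24, 0.52, -1.24, 1.48, 0.5, 1.49, 2.36]]
```

```bash
python3 - <<'E'
from h import *
env.move_ptp(np.array([.55,-.215,.30]),Rd(0)); st(); look('wrist','c_dock')
env.move_ptp(np.array([.55,0.0,.28]),Rd(0)); st(); look('wrist','c_rack')
E
```

```text
t 2.07 p [ 0.5494 -0.2167  0.2996] F [-1.  -1.1 -0.3] w 0.0871 q [ 0.77  0.28 -0.59  1.42  0.16  1.49  0.18]
 t 2.98 p [ 0.5503 -0.0023  0.28  ] F [-0.9 -0.7  0.4] w 0.087 q [ 0.55  0.21 -0.73  1.55  0.14  1.43 -0.19]
```

View pics/c_dock.png

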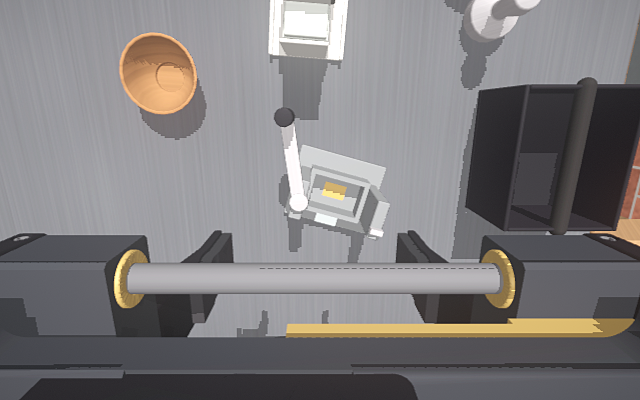

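View pics/c_rack.png

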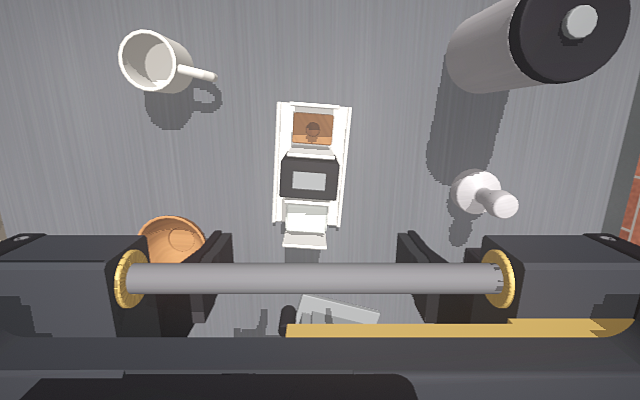

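The dock view shows the hinge at (298,202), the knob at (284,117) and the pocket around (335,192). The rack view shows the pack's top at about (281–339, 153–200). I'll extract poses from these.

```bash
python3 - <<'E'
from h import *
d=load('c_rack');P=cloud(d);f=d['frame'].astype(int)
z=P[...,2];g=f.max(-1)
box=np.zeros((400,640),bool);box[140:215,265:355]=1
print('z pack top',np.median(z[170:190,295:325]))
m=box&(z>.088)&(z<.104)&((g<70)|((np.abs(np.mgrid[:400,:640][1]-309)<25)&(np.abs(np.mgrid[:400,:640][0]-180)<12)))
cv2.imwrite('pics/c_m.png',cv2.resize((m[130:240,250:370]*255).astype(np.uint8),None,fx=5,fy=5,interpolation=0))
v,u=np.nonzero(m);X=ray(d,u,v,.096)
r=cv2.minAreaRect((X[:,:2]*1000).astype(np.float32));print('pack',r)
# rack: white dividers tops
m=box|True;m=np.zeros((400,640),bool);m[95:255,265:360]=1
mw=m&(f.min(-1)>200)&(z>.085)&(z<.1)
v,u=np.nonzero(mw);X=ray(d,u,v,.092);print('div',cv2.minAreaRect((X[:,:2]*1000).astype(np.float32)))
mb=m&(f.min(-1)>150)&(z>.0)&(z<.02)
X=P[mb];print('base',cv2.minAreaRect((X[:,:2]*1000).astype(np.float32)))
for t,(a,b,c,e) in(('c_rack',(95,255,262,365)),('c_dock',(95,245,265,400))):
    cv2.imwrite(f'pics/{t}_z.png',cv2.resize(load(t)['frame'][a:b,c:e],None,fx=5 if t=='c_rack' else 5,fy=5 if t=='c_rack' else 5,interpolation=cv2.INTER_CUBIC)[:600*1,:800])
d=load('c_dock');P=cloud(d)
cv2.imwrite('pics/c_dz.png',cv2.resize(cv2.applyColorMap(np.clip(P[95:245,265:400,2]*1700,0,255).astype(np.uint8),cv2.COLORMAP_JET),None,fx=4,fy=4,interpolation=0))
E
```

```text
z pack top 0.09529350063885014
pack ((544.1373901367188, -1.403350830078125), (37.20375061035156, 59.54717254638672), 85.31303405761719)
div ((547.98291015625, -0.8785400390625), (156.1145477294922, 55.592918395996094), 86.0353012084961)
base ((547.7760620117188, -20.225051879882812), (216.67208862304688, 132.0669708251953), 89.86088562011719)
```

View pics/c_dock_z.png

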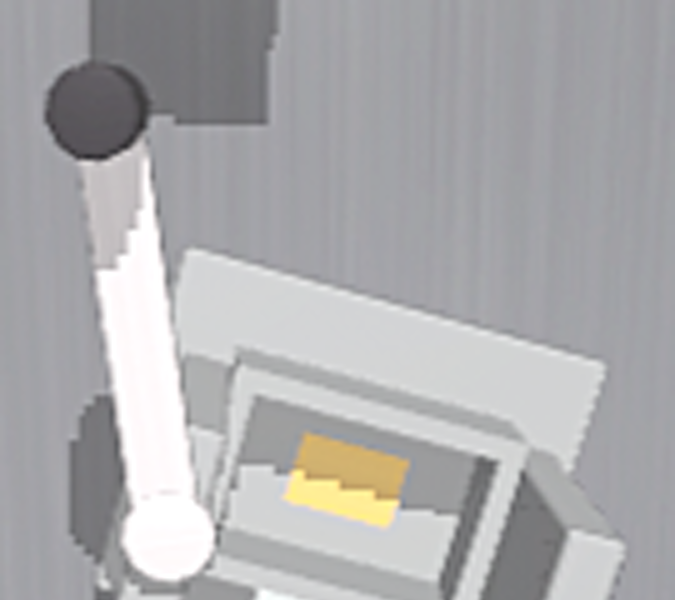

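View pics/c_dz.png

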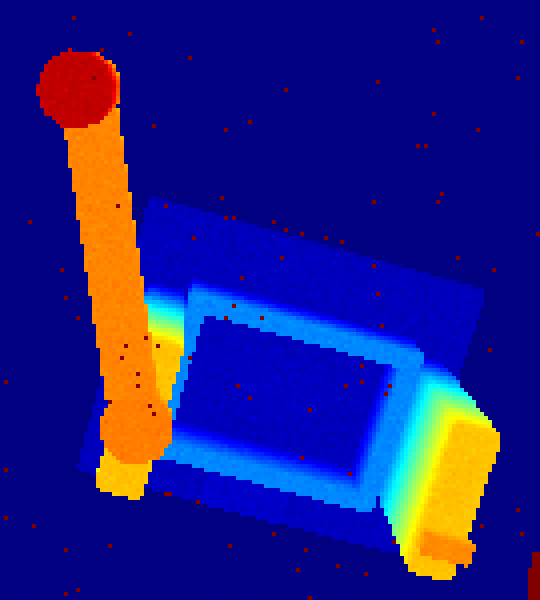

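View pics/c_m.png

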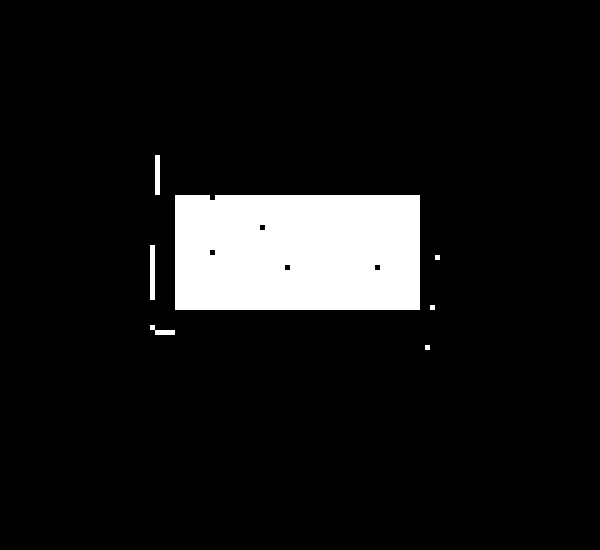

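```bash
python3 - <<'E'
from h import *
def rect(d,m,z,n):
    v,u=np.nonzero(m);X=(ray(d,u,v,z)[:,:2]*1000).astype(np.float32)
    r=cv2.minAreaRect(X);print(n,len(u),np.round(r[0],1),np.round(r[1],1),round(r[2],2));return X,r
def big(m,seed=None):
    n,l,s,c=cv2.connectedComponentsWithStats(m.astype(np.uint8))
    k=l[seed] if seed else 1+np.argmax(s[1:,4]);return l==k
d=load('c_rack');P=cloud(d);z=cv2.medianBlur(P[...,2].astype(np.float32),3);g=d['frame'].max(-1)
print('dark vals',g[160,285:335:6],g[195,285:335:6])
box=np.zeros((400,640),bool);box[130:215,265:355]=1
m=big(box&(z>.088)&(z<.104)&(g<125))
cv2.imwrite('pics/c_m2.png',cv2.resize((m[130:240,250:370]*255).astype(np.uint8),None,fx=5,fy=5,interpolation=0))
h=cv2.findContours(m.astype(np.uint8),0,2)[0][0];mm=np.zeros((400,640),np.uint8);cv2.drawContours(mm,[h],0,1,-1)
X,r=rect(d,mm>0,.096,'pack');print(cv2.boxPoints(r).round(1).tolist())
d=load('c_dock');P=cloud(d);z=cv2.medianBlur(P[...,2].astype(np.float32),3)
box=np.zeros((400,640),bool);box[95:245,265:400]=1
print('z lever/hinge/knob/cheek', [np.median(z[b-1:b+2,a-1:a+2]).round(4) for a,b in((290,150),(298,202),(284,117),(384,205),(335,190))])
rim=box&(z>.032)&(z<.046)
# hole
hole=big(box&(z<.035),(190,335))
print('hole px',hole.sum())
X,r=rect(d,hole,.040,'pocket');
kn=big(box&(z>.136)&(z<.148));X,r=rect(d,kn,.142,'knob');print(X.mean(0))
v,u=np.nonzero(kn);q=cv2.minEnclosingCircle(np.stack([u,v],1).astype(np.float32));print(q,ray(d,q[0][0],q[0][1],.142))
lv=big(box&(z>.107)&(z<.122)&(np.mgrid[:400,:640][1]<330));X,r=rect(d,lv,.113,'lever')
ck=big(box&(z>.097)&(z<.108)&(np.mgrid[:400,:640][1]>350));X,r=rect(d,ck,.104,'cheek+');print(X.mean(0))
q=ray(d,*[298.5,201.5],.113);print('hinge guess',q)
# mat
d=np.load('a_top.npz');f=d['frame'];hsv=cv2.cvtColor(f,cv2.COLOR_BGR2HSV)
m=(hsv[...,1]>80)&(hsv[...,0]<25);m[:185]=0;m[240:]=0;m[:,:235]=0;m[:,295:]=0;m=big(m)
v,u=np.nonzero(m);e=cv2.minEnclosingCircle(np.stack([u,v],1).astype(np.float32));print(e)
dd=dict(K=d['intrinsics'],R=d['orientation'],e=d['eye']);X=ray(dd,u,v,.005);print('mat',X.mean(0),2*np.sqrt(cv2.contourArea(cv2.convexHull((X[:,:2]*1000).astype(np.float32)))/np.pi))
E
```

```text
dark vals [95 90 88 90 83 83 77 70 88] [93 94 95 95 96 96 97 96 95]
pack 2173 [ 5.442e+02 -1.000e-01] [40.4 60.2] 85.76
[[512.7000122070312, -18.100000381469727], [572.7000122070312, -22.5], [575.7000122070312, 17.799999237060547], [515.7000122070312, 22.200000762939453]]
z lever/hinge/knob/cheek [np.float32(0.1119), np.float32(0.1131), np.float32(0.141), np.float32(0.1027), np.float32(0.0093)]
hole px 1595
pocket 1595 [ 576.2 -251.2] [42.7 65. ] 74.39
knob 291 [ 520.7 -150.3] [16.  16.6] 89.83
[ 521.0894  -150.21245]
((283.5, 117.0), 9.708344459533691) [ 0.52116776 -0.15028177  0.142     ]
lever 1221 [ 528.3 -196.5] [ 18.9 104.5] 5.31
cheek+ 460 [ 620.8 -263.3] [46.2 17.4] 75.75
[ 620.2762  -260.85318]
hinge guess [ 0.53216659 -0.23883838  0.113     ]
((263.2915954589844, 212.21363830566406), 22.70725440979004)
mat [0.54909075 0.27932045 0.005     ] 123.12351713391722
```

View pics/c_m2.png

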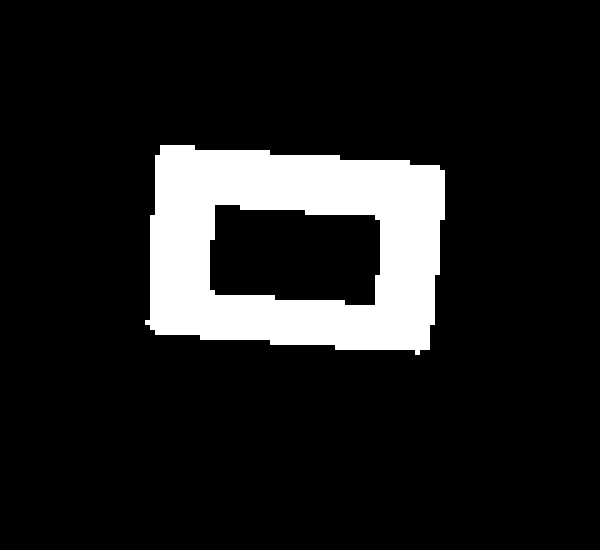

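Poses so far:
- **Pack:** (0.544, 0.000), yaw −4.2°.
- **Dock:** (0.576, −0.251), yaw about −15.5°. Hinge and lever agree with this, and the lever is at about 1.96 rad.
- **Mat:** (0.549, 0.279).

The pocket clearance is only ±2 mm, so I'll view the dock at two opposite tool yaws to cancel the camera mount bias.

```bash
cat >> h.py <<'E'
def big(m,seed=None):
    n,l,s,c=cv2.connectedComponentsWithStats(m.astype(np.uint8))
    k=l[seed] if seed else 1+np.argmax(s[1:,4]);return l==k
def rect(d,m,z):
    v,u=np.nonzero(m);X=(ray(d,u,v,z)[:,:2]*1000).astype(np.float32)
    return cv2.minAreaRect(X)
def proj(d,p):
    c=(np.asarray(p)-d['e'])@d['R'];return (d['K']@(c/c[2]))[:2]
E
python3 - <<'E'
from h import *
c=np.array([.576,-.251])
for i,y in enumerate([74.5,-105.5]):
    R=Rd(np.deg2rad(y));p=np.r_[c-0.035*R[:2,2],.28]
    env.move_ptp(p,R);env.hold(.3);st();look('wrist',f'd{i}')
    d=load(f'd{i}');P=cloud(d);z=cv2.medianBlur(P[...,2].astype(np.float32),3)
    near=np.hypot(P[...,0]-c[0],P[...,1]-c[1])<.06
    u,v=proj(d,[*c,.01]).round().astype(int);print(u,v)
    hole=big(near&(z<.035),(v,u));r=rect(d,hole,.04);print('pocket',hole.sum(),r)
E
python3 -c "
import cv2;cv2.imwrite('pics/d01.png',cv2.hconcat([cv2.imread(f'pics/d{i}.png')[60:300,130:520] for i in(0,1)]))"
```

```text
t 4.83 p [ 0.5424 -0.2413  0.2801] F [ 0.7  0.3 -0.8] w 0.0871 q [ 0.91  0.32 -0.72  1.44  0.21  1.46  1.49]
313 194
pocket 1492 ((577.9428100585938, -252.20877075195312), (42.86601638793945, 56.94636535644531), 75.02599334716797)
 t 7.75 p [ 0.6097 -0.2604  0.28  ] F [ 0.4 -0.1  0.2] w 0.0873 q [ 0.48  0.41 -0.2   1.26  0.08  1.48 -1.56]
315 193
pocket 1550 ((573.7138061523438, -252.2014617919922), (42.87730407714844, 56.55986785888672), 74.49132537841797)
```

View pics/d01.png

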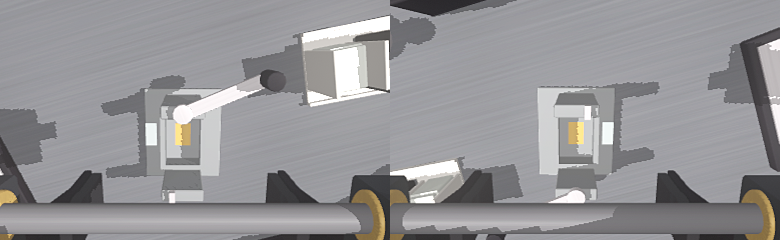

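The two opposite views bracket the pocket centre. After allowing for the cheek hiding one end, the average is (0.5759, −0.2523), yaw −15.3°, with a mount bias of about 2 mm along tool z. Now I'll pick the pack by its ends.

```bash
python3 - <<'E'
from h import *
R=Rd(np.deg2rad(-4.2));p=np.array([.5437,-.002,.17])
env.move_ptp(p,R);env.hold(.2);st()
print(env.move_straight(p*[1,1,0]+[0,0,.062],v=.08,stop_force=8));st()
print(eoat.gripper_to(.05,force=40));env.hold(.2);st('grip')
E
```

```text
t 9.18 p [ 0.5441 -0.0028  0.1702] F [ 0.2 -0.7 -0.4] w 0.0871 q [ 0.42  0.25 -0.57  1.73  0.14  1.2  -0.26]
False
 t 10.68 p [ 0.5441 -0.002   0.0625] F [ 0.1 -0.6  0.5] w 0.0873 q [ 0.39  0.37 -0.55  1.84  0.23  1.   -0.33]
False
grip t 11.45 p [ 0.5439 -0.002   0.0621] F [1.1 0.1 0.6] w 0.0613 q [ 0.39  0.37 -0.55  1.84  0.23  1.   -0.33]
```

```bash
python3 - <<'E'
from h import *
print(env.move_straight(np.array([.5437,-.002,.19]),v=.12));env.hold(.2);st('lift')
R=Rd(np.deg2rad(-15.3))
env.move_ptp(np.array([.549,.279,.15]),R);env.hold(.2);st('mat')
look('wrist','e1')
E
```

```text
False
lift t 12.87 p [ 0.5434 -0.002   0.1894] F [ 0.1 -0.5 -3.1] w 0.0616 q [ 0.42  0.23 -0.58  1.71  0.13  1.24 -0.25]
mat t 14.17 p [0.5498 0.2774 0.1502] F [-0.2  0.  -2.7] w 0.0619 q [-0.02  0.45 -0.68  1.56  0.3   1.24 -1.02]
```

View pics/e1.png

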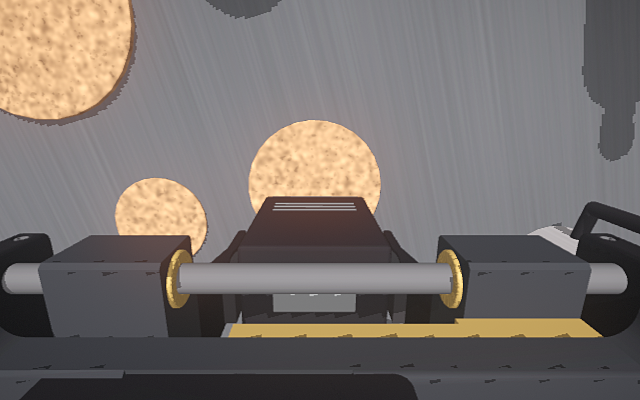

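The pack hangs straight in the jaws, at (260–395, 200–310), above the middle-sized mat. Now lower it.

```bash
python3 - <<'E'
from h import *
env.move_straight(np.array([.549,.279,.075]),v=.1)
print(env.move_straight(np.array([.549,.279,.059]),v=.02,stop_force=5));st('down')
eoat.gripper_to(.087);env.hold(.3);st('open')
env.move_straight(np.array([.549,.279,.20]),v=.15)
R=Rd(np.deg2rad(74.7))
env.move_ptp(np.array([.549,.279,.20]),R);env.hold(.2);st();look('wrist','e2')
E
```

```text
True
down t 15.78 p [0.5489 0.2789 0.0611] F [-0.1 -0.3  4.5] w 0.0619 q [-0.04  0.54 -0.65  1.64  0.36  1.08 -1.06]
open t 16.82 p [0.5481 0.2783 0.0601] F [-0.4 -0.2  0.8] w 0.0868 q [-0.04  0.54 -0.65  1.64  0.36  1.08 -1.06]
 t 19.43 p [0.549 0.279 0.2  ] F [-1.   0.4  0.6] w 0.0869 q [ 0.16  0.5  -0.96  1.49  0.41  1.37  0.48]
```

View pics/e2.png

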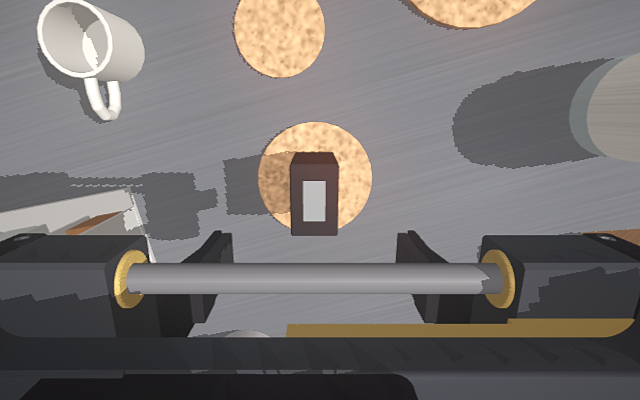

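The pack stands on the mat, released and squared to the jaws, with its top at (290–338, 165–235). I'll measure it with the same tool yaw as the dock view, so that camera bias cancels.

```bash
python3 - <<'E'
from h import *
d=load('e2');P=cloud(d);z=cv2.medianBlur(P[...,2].astype(np.float32),3)
near=np.hypot(P[...,0]-.549,P[...,1]-.279)<.06
m=big(near&(z>.085)&(z<.105));print(m.sum(),np.median(z[m]),rect(d,m,.095))
v,u=np.nonzero(m);print(u.min(),u.max(),v.min(),v.max())
E
```

```text
3573 0.09393601 ((547.3516845703125, 280.2789306640625), (39.513275146484375, 61.47809982299805), 74.63824462890625)
290 339 162 235
```

```bash
python3 - <<'E'
from h import *
p=np.array([.5488,.2789,.072])
env.move_straight(p,v=.1,stop_force=8);st()
eoat.gripper_to(.03,force=40);env.hold(.2);st('grip')
env.move_straight(np.array([.5488,.2789,.24]),v=.15);env.hold(.1);st('lift')
R=Rd(np.deg2rad(74.7))
env.move_ptp(np.array([.5758,-.2524,.24]),R);env.hold(.3);st('dock');look('wrist','f1');look('top','f1t')
E
python3 -c "
import cv2;a=cv2.imread('pics/f1t.png')[130:260,380:540];cv2.imwrite('pics/f1tz.png',cv2.resize(a,None,fx=4,fy=4,interpolation=2))"
```

```text
t 20.92 p [0.5492 0.2792 0.0727] F [-0.1  0.2  0.1] w 0.0871 q [ 0.12  0.61 -0.89  1.62  0.51  1.15  0.41]
grip t 21.96 p [0.5488 0.2789 0.072 ] F [-0.8  0.4 -0.9] w 0.0397 q [ 0.12  0.62 -0.89  1.62  0.51  1.15  0.41]
lift t 23.32 p [0.5485 0.2787 0.239 ] F [ 0.7  0.9 -4.2] w 0.0398 q [ 0.17  0.47 -0.97  1.44  0.39  1.44  0.5 ]
dock t 25.55 p [ 0.576  -0.2519  0.24  ] F [ 1.1  0.9 -2.8] w 0.0397 q [ 0.99  0.48 -0.9   1.4   0.37  1.44  1.4 ]
```

View pics/f1.png

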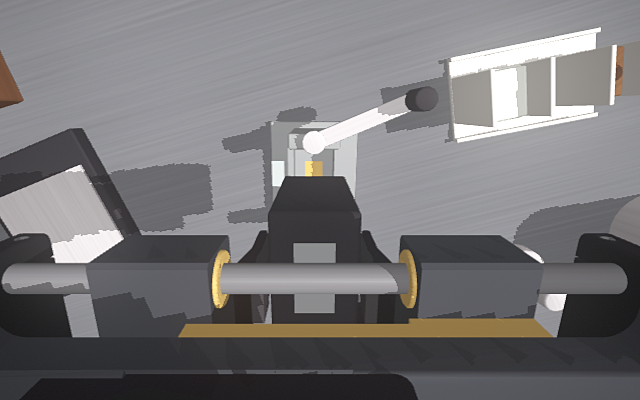

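The pack is held square above the pocket, with the lever clear to its upper right (knob at (424,98)). Now lower it gently with a force stop.

```bash
python3 - <<'E'
from h import *
x,y=.5758,-.2524
env.move_straight(np.array([x,y,.118]),v=.08);env.hold(.2);st('above')
r=env.move_straight(np.array([x,y,.076]),v=.02,stop_force=6);st(f'stop {r}')
look('wrist','g1')
E
```

```text
above t 27.52 p [ 0.5759 -0.2525  0.1183] F [ 0.7  0.2 -4.7] w 0.0399 q [ 0.97  0.57 -0.85  1.55  0.45  1.23  1.35]
stop True t 29.43 p [ 0.5758 -0.2524  0.077 ] F [-1.  0.  7.] w 0.0396 q [ 0.95  0.61 -0.83  1.58  0.48  1.16  1.32]
```

View pics/g1.png

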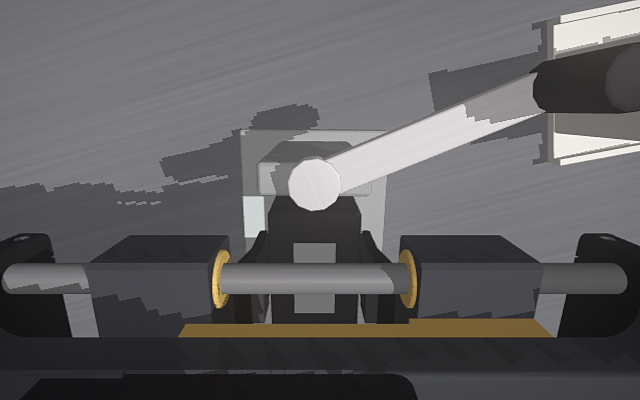

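Contact came exactly at the seated height (TCP 0.077). Release, retreat and check.

```bash
python3 - <<'E'
from h import *
eoat.gripper_to(.075);env.hold(.2);st('open')
env.move_straight(np.array([.5758,-.2524,.24]),v=.15)
R=Rd(0);env.move_ptp(np.array([.55,-.215,.30]),R);env.hold(.3);st();look('wrist','g2')
d=load('g2');P=cloud(d);z=cv2.medianBlur(P[...,2].astype(np.float32),3)
near=np.hypot(P[...,0]-.5758,P[...,1]+.2524)<.045
m=big(near&(z>.092)&(z<.109)&(d['frame'].max(-1)<150));print(m.sum(),np.median(z[m]),rect(d,m,.1))
k=big((z>.136)&(z<.15)&(np.hypot(P[...,0]-.52,P[...,1]+.15)<.03));v,u=np.nonzero(k);c=cv2.minEnclosingCircle(np.stack([u,v],1).astype(np.float32))[0];print('knob',c,ray(d,*c,.142))
E
```

```text
open t 30.56 p [ 0.5749 -0.2522  0.0756] F [-1.1  0.5  0. ] w 0.0748 q [ 0.95  0.61 -0.83  1.59  0.48  1.16  1.32]
 t 33.25 p [ 0.55   -0.2151  0.2998] F [-0.2 -0.3  0.3] w 0.0748 q [ 0.86  0.31 -0.71  1.42  0.2   1.49  0.16]
1427 0.09888586 ((575.6278076171875, -250.046142578125), (40.63682556152344, 61.74034118652344), 74.62049865722656)
knob (282.8907165527344, 118.6258316040039) [ 0.52099355 -0.15016367  0.142     ]
```

View pics/g2.png

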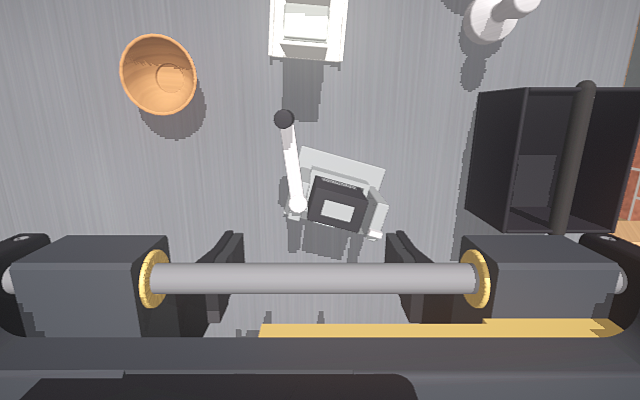

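The pack is seated: its top reads 0.099 m and it sits square in the pocket at (337,207). The lever is unmoved, with its knob at (283,118). Before the swing I'll check clearances at the far end.

```bash
python3 - <<'E'
from h import *
d=load('c_dock');P=cloud(d);z=cv2.medianBlur(P[...,2].astype(np.float32),3)
m=(np.hypot(P[...,0]-.62,P[...,1]+.265)<.045);print('stop area max',np.sort(z[m])[-60::6].round(3))
for t in('a_top',):
    D=np.load('a_top.npz');dd=dict(depth=D['depth'],K=D['intrinsics'],R=D['orientation'],e=D['eye']);P=cloud(dd)
    zz=cv2.medianBlur(P[...,2].astype(np.float32),3);b=(zz>.03)&(P[...,0]>.66)&(P[...,0]<.95)&(abs(P[...,1]+.25)<.15)
    print('basket',P[b].min(0),P[b].max(0),np.percentile(zz[b],[50,95,99]))
h=np.array([.5313,-.2402])
for a in np.linspace(97.1,-17,9):
    t=np.deg2rad(a);p=np.r_[h+.09*np.array([np.cos(t),np.sin(t)]),.127]
    q=env.solve_ik(p,Rd(t-np.pi/2));print(round(a),p.round(3),None if q is None else q.round(2))
E
```

```text
stop area max [0.11  0.11  0.111 0.111 0.111 0.111 0.111 0.111 0.111 0.111]
basket [ 0.75731974 -0.39989333  0.00585099] [ 0.9318707  -0.11268847  0.1096684 ] [0.081818   0.10319611 0.10426185]
97 [ 0.52  -0.151  0.127] [ 0.84  0.32 -0.75  1.78  0.24  1.13  0.14]
83 [ 0.543 -0.151  0.127] [ 0.78  0.36 -0.71  1.72  0.26  1.15 -0.13]
69 [ 0.564 -0.156  0.127] [ 0.73  0.4  -0.66  1.67  0.27  1.16 -0.37]
54 [ 0.584 -0.167  0.127] [ 0.69  0.44 -0.62  1.61  0.27  1.18 -0.61]
40 [ 0.6   -0.182  0.127] [ 0.66  0.47 -0.57  1.56  0.27  1.19 -0.83]
26 [ 0.612 -0.201  0.127] [ 0.63  0.5  -0.52  1.51  0.26  1.2  -1.05]
12 [ 0.619 -0.222  0.127] [ 0.62  0.52 -0.47  1.47  0.24  1.21 -1.26]
-3 [ 0.621 -0.244  0.127] [ 0.61  0.53 -0.43  1.44  0.23  1.22 -1.46]
-17 [ 0.617 -0.267  0.127] [ 0.61  0.53 -0.38  1.43  0.2   1.22 -1.66]
```

```bash
python3 - <<'E'
from h import *
h=np.array([.5313,-.2402])
def T(a,z=.127):
    t=np.deg2rad(a);return np.r_[h+.09*np.array([np.cos(t),np.sin(t)]),z],Rd(t-np.pi/2)
eoat.gripper_to(.05)
p,R=T(97.1,.19);env.move_ptp(p,R);env.hold(.1)
p,R=T(97.1);print(env.move_straight(p,v=.08,stop_force=6));st('at knob')
eoat.gripper_to(.022,force=5);st('caged')
for a in [85,70,55,40,25,10,-3]:
    p,R=T(a);r=env.move_straight(p,R,v=.06,stop_force=12)
    st(f'{a} {r}')
    if r: break
E
```

```text
False
at knob t 35.66 p [ 0.5205 -0.1509  0.1275] F [-0.3 -0.6  0.7] w 0.0501 q [ 0.84  0.32 -0.75  1.78  0.24  1.13  0.14]
caged t 36.44 p [ 0.5202 -0.1509  0.127 ] F [ 0.5 -1.1 -0.5] w 0.0219 q [ 0.84  0.32 -0.75  1.78  0.24  1.13  0.14]
85 False t 36.91 p [ 0.539  -0.1504  0.1269] F [-0.7  0.6 -0.3] w 0.0216 q [ 0.78  0.36 -0.71  1.73  0.25  1.14 -0.08]
70 False t 37.45 p [ 0.5618 -0.1555  0.1269] F [-0.3  0.7 -0.7] w 0.0222 q [ 0.72  0.4  -0.65  1.67  0.26  1.16 -0.34]
55 False t 37.99 p [ 0.5826 -0.1662  0.127 ] F [-0.   0.2 -0.1] w 0.022 q [ 0.67  0.43 -0.6   1.61  0.26  1.17 -0.59]
40 False t 38.53 p [ 0.5999 -0.182   0.127 ] F [ 0.1 -0.2  0.5] w 0.0222 q [ 0.63  0.47 -0.54  1.56  0.25  1.19 -0.82]
25 False t 39.08 p [ 0.6126 -0.2018  0.127 ] F [-0.  -0.3  0.3] w 0.0218 q [ 0.61  0.49 -0.48  1.51  0.24  1.2  -1.04]
10 False t 39.62 p [ 0.6197 -0.224   0.1269] F [ 0.5  0.3 -0.5] w 0.0218 q [ 0.59  0.51 -0.42  1.47  0.22  1.21 -1.26]
-3 False t 40.11 p [ 0.6211 -0.2443  0.127 ] F [-0.4 -0.8  1. ] w 0.0222 q [ 0.58  0.52 -0.37  1.45  0.2   1.21 -1.44]
```

```bash
python3 - <<'E'
from h import *
h=np.array([.5313,-.2402])
def T(a,z=.127):
    t=np.deg2rad(a);return np.r_[h+.09*np.array([np.cos(t),np.sin(t)]),z],Rd(t-np.pi/2)
R=Rd(np.deg2rad(-15.3-90));p,_=T(-15.3)
print(env.move_straight(p,R,v=.04,stop_force=12));st()
dy=np.array([np.cos(np.deg2rad(-105.3)),np.sin(np.deg2rad(-105.3)),0])
r=env.move_straight(p+dy*.010,v=.02,stop_force=6);st(f'push {r}')
o=telemetry.get_obs()['eef_pos'];print('overshoot along close dir mm',1000*(o-p)@dy)
look('wrist','i0')
E
```

```text
False
 t 40.74 p [ 0.6181 -0.2635  0.127 ] F [-0.4  0.2  0.3] w 0.0218 q [ 0.57  0.52 -0.33  1.43  0.17  1.21 -1.61]
push True t 41.09 p [ 0.6172 -0.267   0.1266] F [0.9 1.2 1.2] w 0.0226 q [ 0.58  0.53 -0.33  1.43  0.17  1.21 -1.61]
overshoot along close dir mm 3.153936532401359
```

View pics/i0.png

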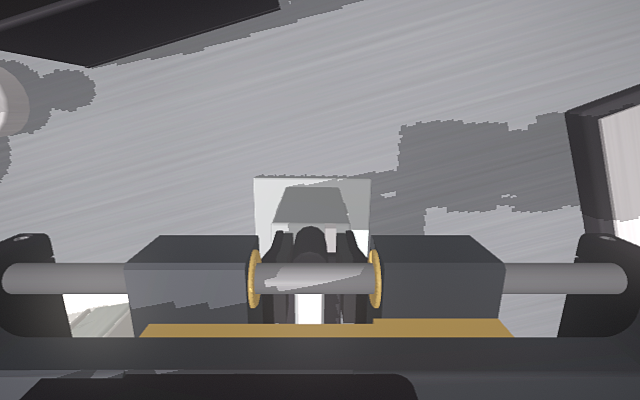

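The force stop tripped at about the stop position, with the knob caged at (311,240). One firmer nudge will confirm it's the stop, then I'll back off and look.

```bash
python3 - <<'E'
from h import *
dy=np.array([np.cos(np.deg2rad(-105.3)),np.sin(np.deg2rad(-105.3)),0])
o=telemetry.get_obs()['eef_pos'].copy()
r=env.move_straight(o+dy*.008,v=.02,stop_force=14);q=telemetry.get_obs()['eef_pos'];st(f'nudge {r} moved {1000*(q-o)@dy:.2f}mm')
env.move_straight(q-dy*.003*1,v=.05)
eoat.gripper_to(.045);o=telemetry.get_obs()['eef_pos'];env.hold(.1)
env.move_straight(np.array([o[0],o[1],.22]),v=.15)
env.move_ptp(np.array([.55,-.215,.30]),Rd(0));env.hold(.3);st();look('wrist','j1');look('top','j1t');look('side','j1s')
E
python3 - <<'E'
import sys;sys.path.insert(0,'.')
import os;os.chdir('.')
from h import *
d=load('j1');P=cloud(d);z=cv2.medianBlur(P[...,2].astype(np.float32),3)
k=big((z>.136)&(z<.15)&(np.hypot(P[...,0]-.62,P[...,1]+.264)<.04));v,u=np.nonzero(k);c=cv2.minEnclosingCircle(np.stack([u,v],1).astype(np.float32))[0];p=ray(d,*c,.142)-[.0005,.0021,0];print('knob',c,p,np.rad2deg(np.arctan2(p[1]+.2402,p[0]-.5313)),'vs -15.3')
cv2.imwrite('pics/j1z.png',cv2.resize(d['frame'][95:245,230:430],None,fx=4,fy=4,interpolation=2))
E
```

```text
nudge False moved 4.39mm t 41.68 p [ 0.6161 -0.2711  0.1263] F [1.8 9.6 2.4] w 0.0304 q [ 0.58  0.53 -0.33  1.43  0.17  1.21 -1.59]
 t 45.4 p [ 0.55   -0.215   0.2999] F [-0.4 -0.6 -0.1] w 0.045 q [ 0.82  0.29 -0.65  1.42  0.18  1.49  0.17]
knob (381.73077392578125, 233.11538696289062) [ 0.61740034 -0.26424403  0.142     ] -15.602705221143353 vs -15.3
```

View pics/j1z.png

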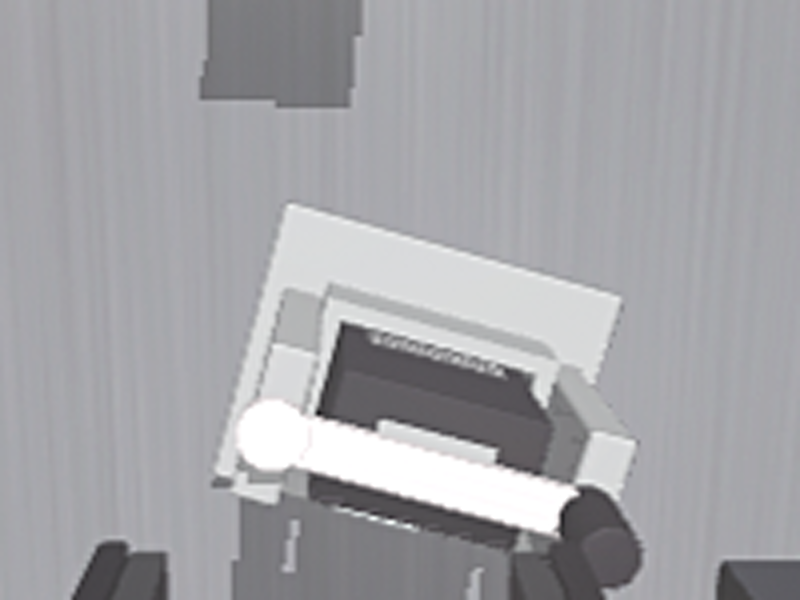

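View pics/j1t.png

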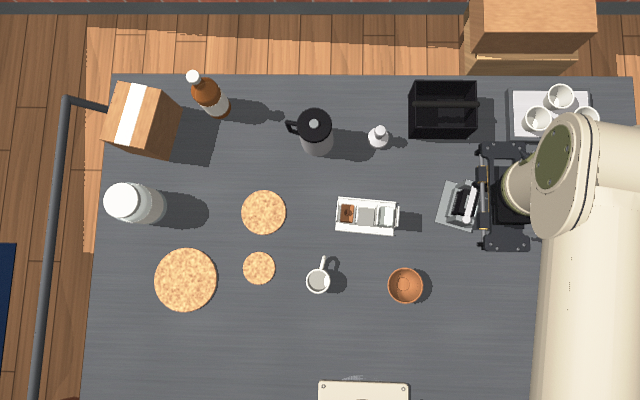

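The lever lies along the dock over the pack. Its knob reads −15.6° against −15.3° for the dock's axis, and the nudge met a firm stop. The top view shows the other objects unmoved and the gripper clear, so I'm handing in.

```bash
python3 - <<'E'
from h import *
env.sign_off();st()
E
```

```text
the job is handed in; nothing more can be done
the job is handed in; nothing more can be done
```

The job is done and handed in, after about 45 s of the 72 s allowed. I lifted the pack from the rack by its ends, stood it on the middle-sized cork mat and let go. I then took it again by its broad faces, lowered it into the dock and released it before swinging the lever shut.

**Pack seated:** the lowering move met contact at exactly the seated height. With the pack released, its top read 99 mm against 100 mm nominal, and it sat square in the pocket.

**Lever shut:** its direction measured −15.6° against −15.3° for the dock's axis, which is within measuring error. A final nudge met about 10 N at the stop. That stayed under the 14 N stop I had set: the fingers spread from 22 to 30 mm and the gripper moved 4.4 mm. So the evidence for the stop is the rising force and the camera angle.

**Surroundings:** the last top view shows the other objects where they were and the gripper clear of everything.

**Disagreement:** the wrist camera showed a bias of about 2 mm, which I averaged out with two opposite views of the dock. The first, earlier view of the dock still differed from that average by about 1 mm.

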